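Clamp a scraper in the filing vise, three clicks

TASK

Take the wide scraper out of the storage block and lower it, without dropping it, blade edge first into the slot of the filing vise until the edge stands on the slot's floor, then let go of it. Then swing the vise's ratchet lever exactly three clicks on from its rest, feeling each click, never on to a fourth, and finish while still holding the lever at the third click, because it springs back when let go. Leave the narrow scraper, the jar and the tape measure where they are.

Things in the scene. Friction and masses are not known exactly. Their poses are not given: they have to be found in the camera images.
- scraper_mid (a point): Wide scraper, 88 mm high, about 0.2 kg: steel blade 100 mm wide, 4 mm thick, edge down, with a pale wooden grip (100 x 18 mm, 28 mm high) along its top. Stands upright in either slot of the storage block. This point is its centre, 44 mm above the blade edge; the grip spans 16 to 44 mm above this point. x along its width, y through its thickness, z up.
- narrow_mid (a point): Narrow scraper in the other slot of the storage block: same shape and height as the wide one but only 55 mm wide; not to be moved. Same point and axes.
- block: Brown wooden storage block, fixed, 130 (x) x 125 (y) x 40 mm high, origin at the centre of its underside. Two parallel slots along x at y = +33 and -33 mm, 5.5 mm wide, 30 mm deep (floor 10 mm above the table), open at both ends.
- slot (a point): Slot of the dark steel filing vise, screwed to the table (base 170 x 130 x 20 mm). Point: middle of the slot floor, 20 mm above the table; x along the slot, y towards the lever, z up. Slot 8 mm wide (y -4 to 4), 122 mm long between end blocks that rise 34 mm above the floor; its lips flare outward from 25 mm above the floor to about 22 mm wide at their top, 37 mm above the floor.
- jaw: Moving jaw of the vise: bright steel bar 116 mm long along the slot's +y side. It moves towards -y by 12.5 mm per rad of lever, meets the blade near 0.3 rad and presses it against the other side through a spring, some 9 N at the third click. Origin at the vise's middle on the table plane, axes as the slot's.
- pivot (a point): The lever's upright pivot axis, at x 0, y 55 mm in the slot's frame; this point is 56 mm above the table. Frame fixed to the vise, axes as the slot's. At rest the lever points 0.45 rad off +y towards +x; it advances anticlockwise seen from above, so the post moves mainly to the slot's -x.
- post (a point): Upright round black handle post at the end of the ratchet lever, 16 mm diameter, its axis 85 mm from the pivot axis. This point is on the post's axis, 80 mm above the table; the post spans 60 to 102 mm above the table. Below it is the steel lever arm, 14 mm wide, 52 to 60 mm above the table. This frame turns with the lever.
- lever (a joint): Ratchet lever angle, rad: 0 at rest on its stop, 0.85 at the far stop. Clicks come at 0.2, 0.4, 0.6, 0.8: resistance at the post rises to a peak midway between clicks (0.1, 0.3, 0.5, 0.7), then drops by some 3 to 4 N and is lowest near the click. Pushing takes 2 to 10 N at the post. A spring drives it back to 0 when let go.
- glue_jar: A closed jar, 52 mm diameter, 70 mm high, standing between the block and the vise; not to be moved. Origin at the centre of its underside.
- tape: A grey tape measure 65 x 34 x 60 mm high, standing on the far side of the work; not to be moved. Origin at the centre of its underside.

How it is judged:
On the way, in this order (a step that is already met when the one before it is completed fails the run):
1. the wide scraper stands on the floor of the vise's slot, let go, the lever still at rest (x of scraper_mid in the frame of slot between -0.02 and 0.02 m and y of scraper_mid in the frame of slot between -0.006 and 0.006 m and z of scraper_mid in the frame of slot between 0.036 and 0.0475 m and angle between scraper_mid's own z axis and vertical below 0.12 rad and angle between the x axis of scraper_mid and the x axis of slot, either way round below 0.12 rad and contact force between the arm and scraper below 0.1 N and value of joint lever below 0.1 rad), for 0.2 s.
2. the lever passes the first click (value of joint lever between 0.15 and 0.4 rad and contact force between the fingers and lever above 1 N).
3. the lever is held at the third click (value of joint lever between 0.53 and 0.69 rad and contact force between the fingers and lever above 1 N), for 0.2 s.
At the end, for the whole second after the job is handed in: The robot's fingers hold the lever (over 1 N) steady at the third click (0.53 to 0.69 rad); the wide scraper, untouched by the robot, stands upright (within 0.12 rad) on the slot's floor (edge less than 3.5 mm above it), within 20 mm of the slot's middle, pressed by the jaw with over 3 N (all of step 3 and velocity of joint lever between -0.1 and 0.1 rad/s and contact force between the arm and scraper below 0.1 N and contact force between jaw and scraper above 3 N and x of scraper_mid in the frame of slot between -0.02 and 0.02 m and y of scraper_mid in the frame of slot between -0.006 and 0.006 m and z of scraper_mid in the frame of slot between 0.036 and 0.0475 m and angle between scraper_mid's own z axis and vertical below 0.12 rad and angle between the x axis of scraper_mid and the x axis of slot, either way round below 0.12 rad); the arm keeps its last pose, push and grip.
It fails at once if the lever went on towards the fourth click (value of joint lever above 0.74 rad).
It fails at once if the lever was advanced before the wide scraper stood in the slot (value of joint lever above 0.15 rad and not (x of scraper_mid in the frame of slot between -0.02 and 0.02 m and y of scraper_mid in the frame of slot between -0.006 and 0.006 m and z of scraper_mid in the frame of slot between 0.036 and 0.0475 m and angle between scraper_mid's own z axis and vertical below 0.12 rad and angle between the x axis of scraper_mid and the x axis of slot, either way round below 0.12 rad)).
It fails at once if the wide scraper was dropped (linear speed of scraper above 0.6 m/s and contact force between the fingers and scraper below 0.01 N).
It fails at once if the narrow scraper was disturbed (distance of narrow_mid from where it was at the start of the episode above 0.02 m).
It fails at once if the jar or the tape measure was moved (distance of any of glue_jar, tape from where it was at the start of the episode above 0.03 m).
It also fails if it takes over 72 s, if anything falls off the work surface, if the arm or the gripper's body presses on something with over 40 N, if the wrist force passes 120 N, or if a joint passes its speed limit or range.

ROBOT

A 6-joint arm with a two-finger parallel gripper is mounted at the origin on the work surface. World frame = base frame: x ahead of the robot, y to its left, z up, the work surface at z = 0. Lengths are in m, angles in rad, forces in N, time in s.
With the tool pointing down it reaches from about 0.425 to 0.95 m from the base axis. Payload 3.5 kg.
Tool frame: the origin (TCP) lies midway between the tips of the shut fingers; the grasp point (between the pads) lies 19 mm behind it; z points along the fingers, y is the line along which they close (so a half turn about z gives the same grasp; the last joint's range is limited). The gripper opens to 85 mm and grips with 20 to 120 N. Pads are 22 mm wide; open, the fingers measure 114 mm over their backs; the gripper's body (76 mm by 85 mm) begins 54 mm behind the grasp point. The pads swing forward as they close: fully open they stand 13 mm farther back than shut.
Start: joints at [-1.468, 0.286, 1.577, -0, 1.279, -0.15], TCP at [0.169, -0.654, 0.21] pointing down, gripper open.
Joint ranges: [-2.77, 2.77], [-0.9, 2.22], [0.21, 2.48], [-1.53, 4.67], [0.24, 2.81], [-2.84, 2.84]. Speed limits (rad/s): [2.79, 2.79, 3.14, 3.14, 3.14, 3.14].

INTERFACE

Orientations are given as a unit quaternion [x, y, z, w].
In Python, from plant import ctrl, cams, order gives the robot as it stands.
- The arm moves only by the tool move_arm, never from a script. Its argument "plan" is one flat list of numbers, 7 for each row, row after row: the shift along the world's x, y, z in mm, then the turn, a rotation vector about the world's x, y, z in degrees, then the finger opening in mm, from 0 to 85.4. A call has 1 to 12 rows; each row shifts and turns the commanded pose from where the row before left it; what a row does not reach is not made up. A row lasts 1/10 s, in which the tool goes at most 50 mm and 8.59 degrees, less where a joint would pass 70% of its speed; a pose out of reach is approached as far as the arm can. A call is refused whole if a number of a shift passes 50 or a number of a turn 8.59, either way. A call with a gripper value outside its range is refused whole. The fingers move at their own pace and stop on an object; "newtons" is the grip in N (left out, the last holds). Time passes only in rows, so rows that do not move let the fingers close. It gives the time, the measured TCP pose, the force, the opening and the grip force at its end, in the units of the state.
- ctrl.get_state(): the state, without advancing time (a new reading comes with each control period).
- cams.read_camera(name): name is "scene" or "top" or "wrist"; returns a dict with "color" (420x560x3 uint8, red, green, blue), "fov_y" (degrees; the focal length in pixels is half the picture's height over the tangent of half this angle, whatever the lens; pixels are square), "cx", "cy" (the principal point, pixels), "origin" and "orientation" of the camera in the world; the wrist camera has in their place "T_tool_cam" (4x4, takes a point from camera to tool coordinates, whose origin is the TCP and whose axes are the flange's). Camera axes: x right, y up, looking along -z (the intrinsics and any distortion apply to the point x, -y, -z); pixel columns grow to the right and rows downward; lengths in m; the calibration is good to about 2 mm. A picture is of the moment at which its call begins: read the wrist's pose just before it. There is no depth.
- order.sign_off(): hands the job in; it is judged then, once.
The state is a dict: "time": time; "qpos": joint angles; "dq": joint speeds; "joint_efforts": joint torques, N m; "eef_pos": TCP position; "tcp_rot": TCP orientation; "contact_force": force on the tool from outside, world axes, zero at the start; "wrist_torque": the same for the moment, N m; "opening": opening from 0.0 (shut) to 1.0 (fully open); "finger_force": force on a finger pad.
Only numpy, scipy, OpenCV 4.12 (cv2) and the standard library are available. Lean on these libraries where they do the work, as an engineer would, in place of code of your own. Each camera call takes 0.05 s, during which the arm holds its last target. There are 200 camera calls.

## Working session

There is one attempt and no reset: what is moved stays moved. The work goes in short steps, Python scripts to look and compute and a tool call to move; the robot and the scene stay as the last step left them, time stands still between calls to the robot, and variables do not carry over. Pictures are saved under pics/ and viewed, at most 13 in all, crops included, and the job is handed in when it is done.

Besides the shell and the picture viewer there is one more tool, called after "Emit:" as a command line: name --argument value ..., lists and objects as JSON in quotes. move_arm: Moves the arm, as the interface text tells. Its arguments: {"type":"object","properties":{"plan":{"type":"array","items":{"type":"number"}},"newtons":{"type":"number"}},"required":["plan"]}

```bash
mkdir -p pics; ls
python3 - <<'E'
from plant import ctrl,cams
import cv2,pickle
print(ctrl.get_state())
for n in("scene","top"):
    d=cams.read_camera(n); pickle.dump(d,open(n+".pkl","wb"))
    cv2.imwrite(f"pics/{n}.png",cv2.resize(d["color"][:,:,::-1],(800,600),interpolation=cv2.INTER_CUBIC))
    print({k:v for k,v in d.items() if k!="color"})
E
```

```text
pics
{'time': 0.0, 'qpos': array([-1.46800299e+00,  2.87209748e-01,  1.57819620e+00, -5.83696976e-06,
        1.27862584e+00, -1.49981967e-01]), 'dq': array([ 8.11482213e-06, -2.17216809e-04, -4.63724853e-04,  1.71878675e-03,
        1.63842146e-03, -6.94380033e-04]), 'joint_efforts': array([-5.80735086e-04, -4.05980659e+01, -2.92627072e+01, -2.70881965e-04,
        5.79491563e-03, -6.36432027e-07]), 'eef_pos': array([ 0.16877609, -0.65281285,  0.20900747]), 'tcp_rot': array([ 9.92022863e-01,  1.26052182e-01,  2.59790900e-05, -1.21928963e-03]), 'contact_force': array([ 0.87928129, -0.48300678,  0.57728391]), 'wrist_torque': array([ 0.06267701,  0.00659566, -0.05533234]), 'finger_force': 0.0, 'opening': 0.9983557764610684}
{'fov_y': 49.094781207881034, 'cx': 273.3170897674782, 'cy': 204.88029689327834, 'origin': array([0.92390992, 0.17100944, 0.73739878]), 'orientation': array([0.13860928, 0.23042218, 0.83568689, 0.47887422])}
{'fov_y': 53.52426205977651, 'cx': 278.59042066060175, 'cy': 215.38409895571107, 'origin': array([ 0.46359423, -0.02134833,  0.95137533]), 'orientation': array([-0.04416405,  0.03023143,  0.71410834, -0.6979863 ])}
```

View pics/scene.png

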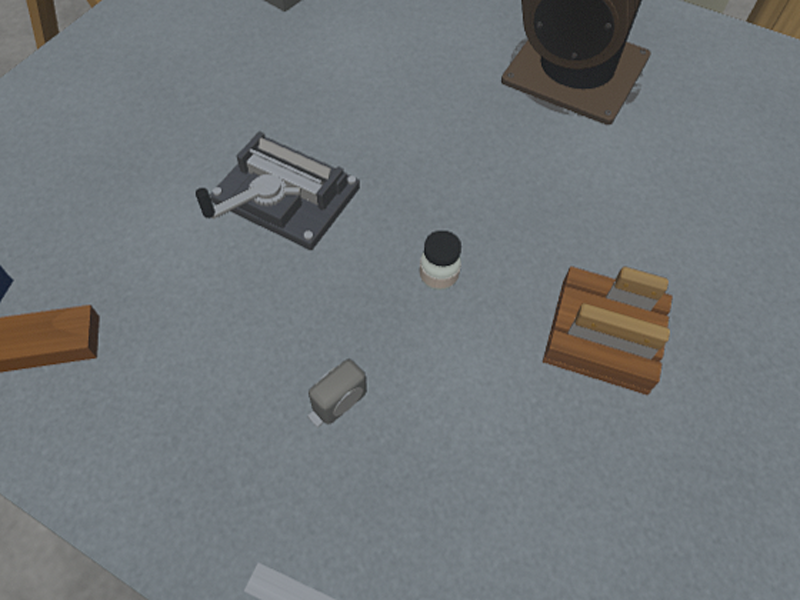

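View pics/top.png

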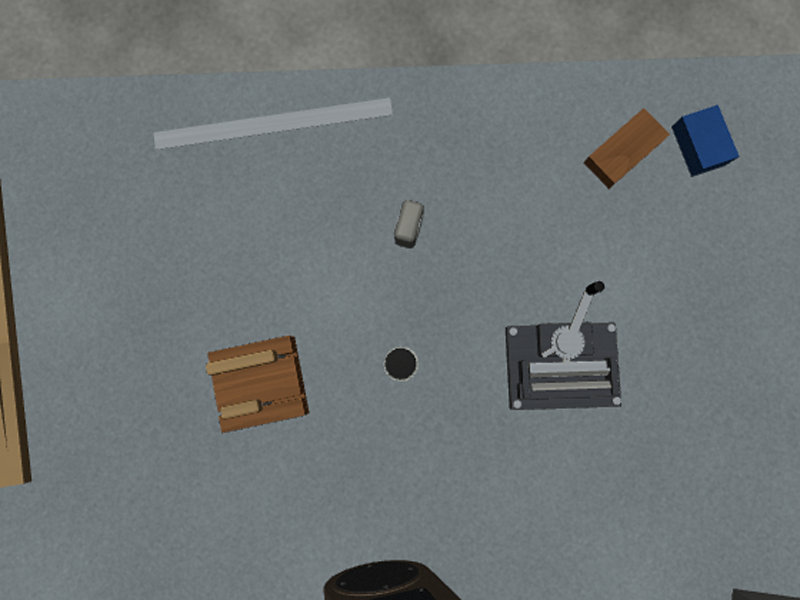

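The block, with the wide scraper in its upper slot at (240,362), is on the left of the top picture. The vise is at (563,365), its post at (596,288), and the jar at (400,363). I'll enlarge the block and the vise.

Run:
```python
import cv2,pickle,numpy as np
c=pickle.load(open("top.pkl","rb"))["color"][:,:,::-1]
f=lambda x,y:cv2.resize(c[y:y+110,x:x+80],(400,550),interpolation=cv2.INTER_CUBIC)
# x5: block from (140,215), vise from (353,190)
cv2.imwrite("pics/crop1.png",np.hstack([f(140,215),f(353,190)]))
```

```text
(no output)
```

View pics/crop1.png

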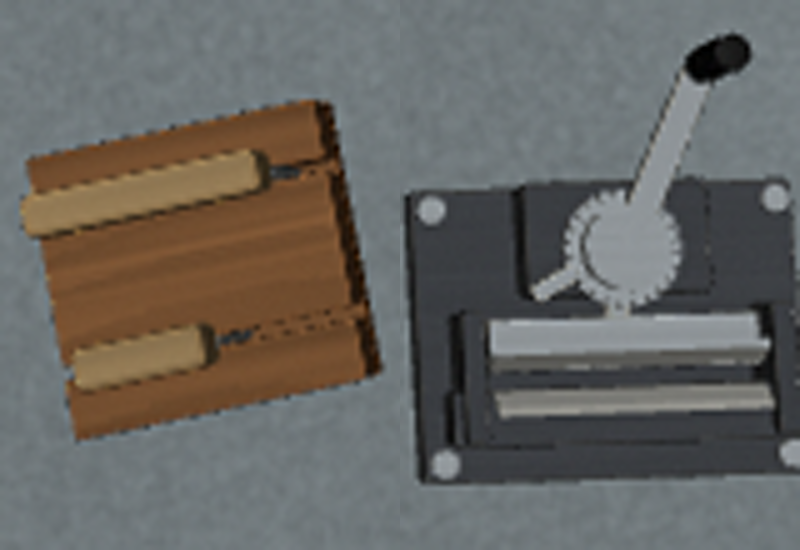

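The enlarged crop (x5) shows the wide grip's top face from (27,217) to (255,171), the block corners, the vise screws at (432,210), (775,197), (446,464) and (792,453), the slot gap near row 378, and the post top at (735,50).

```bash
cat > h.py <<'E'
import numpy as np
from scipy.spatial.transform import Rotation as R
def ray(d,px,R0,o,z):
    f=d["color"].shape[0]/2/np.tan(np.radians(d["fov_y"])/2)
    px=np.atleast_2d(px); v=np.c_[(px[:,0]-d["cx"])/f,-(px[:,1]-d["cy"])/f,-np.ones(len(px))]@R0.T
    return o+v*((z-o[2])/v[:,2])[:,None]
def fixed(d,px,z): return ray(d,px,R.from_quat(d["orientation"]).as_matrix(),d["origin"],z)
def wristpose(s,d):
    Rt=R.from_quat(s["tcp_rot"]).as_matrix(); T=d["T_tool_cam"]
    return Rt@T[:3,:3], s["eef_pos"]+Rt@T[:3,3]
def wrist(d,s,px,z):
    a,b=wristpose(s,d); return ray(d,px,a,b,z)
def proj(d,Rc,o,P):
    f=d["color"].shape[0]/2/np.tan(np.radians(d["fov_y"])/2)
    v=(np.atleast_2d(P)-o)@Rc
    return np.c_[d["cx"]-f*v[:,0]/v[:,2], d["cy"]+f*v[:,1]/v[:,2]]
E
python3 - <<'E'
from h import *; import pickle
np.set_printoptions(precision=4,suppress=True)
d=pickle.load(open("top.pkl","rb")); s=pickle.load(open("scene.pkl","rb"))
L=lambda p:np.array(p)/5+[140,215]-.4; V=lambda p:(np.array(p)-[400,0])/5+[353,190]-.4
def show(n,P): print(n,P[:,:2].tolist() if 0 else P[:,:2].round(4).tolist())
g=fixed(d,L([[27,217],[255,171]]),.098);show("grip",g);print(g.mean(0),np.linalg.norm(g[1]-g[0]),np.degrees(np.arctan2(*(g[0]-g[1])[[1,0]])))
b=fixed(d,L([[28,158],[318,102],[367,380],[77,440]]),.04);show("block",b);print(b.mean(0))
n=fixed(d,L([[75,369],[205,342]]),.098);show("narrow",n)
v=fixed(d,V([[432,210],[775,197],[446,464],[792,453]]),.021);show("screws",v);print(v.mean(0))
sl=fixed(d,V([[497,378],[770,372]]),.05);show("slot",sl)
po=fixed(d,V([[735,50]]),.102);show("post",po)
j=fixed(d,np.array([[400,363]])/1.42857,.07);show("jar",j)
# scene check: project
Rs=R.from_quat(s["orientation"]).as_matrix()
print("scene px800: grip ends, block mean, screws, post",(proj(s,Rs,s["origin"],np.vstack([g,b,v,po]))*800/560).round(0).tolist())
E
```

```text
grip [[0.4726, 0.2706], [0.4893, 0.1766]]
[0.4809 0.2236 0.098 ] 0.09548955436735604 100.09856432343825
block [[0.499, 0.2904], [0.5207, 0.1623], [0.3996, 0.1413], [0.3765, 0.2675]]
[0.449  0.2154 0.04  ]
narrow [[0.4105, 0.2502], [0.4203, 0.197]]
screws [[0.5215, -0.1825], [0.5238, -0.3346], [0.4095, -0.1839], [0.4111, -0.3354]]
[ 0.4665 -0.2591  0.021 ]
slot [[0.4471, -0.2022], [0.4471, -0.3183]]
post [[0.5791, -0.2946]]
jar [[0.4748, -0.0062]]
scene px800: grip ends, block mean, screws, post [[667.0, 331.0], [582.0, 305.0], [658.0, 379.0], [548.0, 343.0], [570.0, 263.0], [672.0, 293.0], [308.0, 234.0], [217.0, 190.0], [351.0, 179.0], [264.0, 139.0], [201.0, 190.0]]
```

Emit:
move_arm --plan '[33, 33, 4, 0, 0, 4, 40, 33, 33, 4, 0, 0, 4, 40, 33, 33, 4, 0, 0, 4, 40, 33, 33, 4, 0, 0, 4, 40, 33, 33, 4, 0, 0, 4, 40, 33, 33, 4, 0, 0, 4, 40, 33, 35, 4, 0, 0, 4, 40, 14, 45, 4, 0, 0, 4, 40, 14, 45, 4, 0, 0, 4, 40, 14, 45, 4, 0, 0, 4, 40, 14, 45, 0, 0, 0, 4, 40, 14, 45, 0, 0, 0, 4, 40]'

```text
time: 1.3
eef_pos: [0.4699, -0.1935, 0.2502]
tcp_rot: [0.854, 0.52, 0.0, -0.0]
contact_force: [0.5, 0.6, -0.3]
opening: 0.467
finger_force: 0.0
```

Emit:
move_arm --plan '[15, 46, 0, 0, 0, 4, 40, 15, 46, 0, 0, 0, 4, 40, -3, 46, 0, 0, 0, 4, 40, -3, 46, 0, 0, 0, 4, 40, -3, 46, 0, 0, 0, 4, 40, -3, 46, 0, 0, 0, 4, 40, -3, 46, 0, 0, 0, 4, 40, -3, 46, 0, 0, 0, 4, 40, -3, 46, 0, 0, 0, 4, 40, 0, 0, 0, 0, 0, 4.5, 40, 0, 0, 0, 0, 0, 0, 40]'

```text
time: 2.4
eef_pos: [0.4781, 0.2197, 0.2498]
tcp_rot: [0.621, 0.783, -0.001, -0.0]
contact_force: [0.9, -0.6, 0.6]
opening: 0.466
finger_force: 0.0
```

Run:
```python
from plant import ctrl,cams
import cv2,pickle,numpy as np
s=ctrl.get_state(); d=cams.read_camera("wrist"); pickle.dump((s,d),open("w1.pkl","wb"))
print(s["time"],s["eef_pos"],s["tcp_rot"],s["opening"],s["qpos"],{k:v for k,v in d.items() if k!="color"})
cv2.imwrite("pics/w1.png",cv2.resize(d["color"][:,:,::-1],(800,600),interpolation=cv2.INTER_CUBIC))
```

```text
2.4 [0.47807915 0.21971755 0.24976156] [ 6.21492805e-01  7.83419603e-01 -5.60684376e-04 -3.23704880e-04] 0.46587969915815236 [ 2.37923861e-01 -7.38985047e-02  1.89566156e+00 -1.84662148e-04
  1.32111201e+00  8.46713943e-03] {'fov_y': 62.27805953953673, 'cx': 279.45848993182733, 'cy': 201.74195633438637, 'T_tool_cam': array([[-1.86138619e-04,  9.47692879e-01,  3.19183603e-01,
         8.29267194e-02],
       [ 9.99999906e-01,  5.10225565e-05,  4.31679094e-04,
         9.75122168e-06],
       [ 3.92813640e-04,  3.19183653e-01, -9.47692799e-01,
        -1.62193579e-01],
       [ 0.00000000e+00,  0.00000000e+00,  0.00000000e+00,
         1.00000000e+00]])}
```

View pics/w1.png

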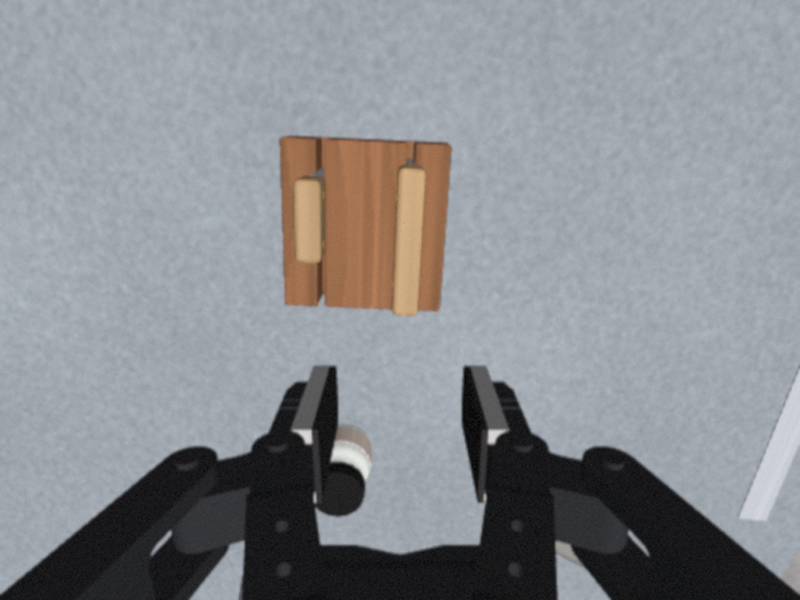

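The wrist view shows the wide grip from (411,168) to (406,315), the narrow grip at left and the block corners, all undisturbed.

Run:
```python
from h import *; import pickle
s,d=pickle.load(open("w1.pkl","rb")); k=lambda p:np.array(p)*.7
P=wrist(d,s,k([[411,168],[406,315],[399,168],[424,169],[394,313],[418,315]]),.098)
g=P[:2];print(P[:,:2].round(4).tolist(),g.mean(0),np.linalg.norm(g[0]-g[1]),np.degrees(np.arctan2(*(g[0]-g[1])[[1,0]])))
b=wrist(d,s,k([[281,137],[450,144],[440,310],[285,305]]),.04);print(b[:,:2].round(4).tolist(),b.mean(0),np.degrees(np.arctan2(*(b[1]-b[2])[[1,0]])))
Rt=R.from_quat(s["tcp_rot"]).as_matrix();print("tool x ang",np.degrees(np.arctan2(Rt[1,0],Rt[0,0])))
```

```text
[[0.4722, 0.2752], [0.4918, 0.1797], [0.465, 0.2736], [0.4802, 0.2765], [0.4835, 0.1793], [0.4997, 0.1816]] [0.48202472 0.22749057 0.098     ] 0.09749558025063175 101.57571818899866
[[0.3787, 0.2705], [0.498, 0.2933], [0.5233, 0.1678], [0.4016, 0.1437]] [0.45041127 0.21883403 0.04      ] 101.41976329562104
tool x ang 103.14952966436398
```

Emit:
move_arm --plan '[3.5, 6, -30, 0, 0, -2, 40, 0, 0, -40, 0, 0, 0, 40, 0, 0, -40, 0, 0, 0, 40, 0, 0, -35, 0, 0, 0, 40, 0, 0, -25, 0, 0, 0, 40, 0, 0, -15, 0, 0, 0, 40, 0, 0, 0, 0, 0, 0, 40, 0, 0, 0, 0, 0, 0, 40]'

```text
time: 3.25
eef_pos: [0.4833, 0.2242, 0.0664]
tcp_rot: [0.637, 0.771, 0.001, 0.0]
contact_force: [0.2, -0.6, 0.1]
opening: 0.465
finger_force: 0.0
```

Emit:
move_arm --plan '[0, 0, 0, 0, 0, 0, 8, 0, 0, 0, 0, 0, 0, 8, 0, 0, 0, 0, 0, 0, 8, 0, 0, 0, 0, 0, 0, 8, 0, 0, 0, 0, 0, 0, 8, 0, 0, 0, 0, 0, 0, 8, 0, 0, 0, 0, 0, 0, 8, 0, 0, 0, 0, 0, 0, 8]' --newtons 30

```text
time: 4.05
eef_pos: [0.4839, 0.2248, 0.0675]
tcp_rot: [0.636, 0.772, 0.001, 0.001]
contact_force: [-0.8, -0.9, 6.6]
opening: 0.198
finger_force: 31.2
```

Emit:
move_arm --plan '[0, 0, 3, 0, 0, 0, 8, 0, 0, 5, 0, 0, 0, 8, 0, 0, 7, 0, 0, 0, 8, 0, 0, 10, 0, 0, 0, 8, 0, 0, 15, 0, 0, 0, 8, 0, 0, 20, 0, 0, 0, 8, 0, 0, 25, 0, 0, 0, 8, 0, 0, 25, 0, 0, 0, 8, 0, 0, 20, 0, 0, 0, 8, 0, 0, 0, 0, 0, 0, 8]' --newtons 50

```text
time: 5.05
eef_pos: [0.4838, 0.225, 0.2001]
tcp_rot: [0.636, 0.772, 0.002, 0.002]
contact_force: [0.6, 0.6, -1.5]
opening: 0.193
finger_force: 50.7
```

Run:
```python
from plant import ctrl,cams
import cv2,pickle,numpy as np
s=ctrl.get_state(); d=cams.read_camera("wrist"); pickle.dump((s,d),open("w2.pkl","wb"))
t=cams.read_camera("scene")["color"]
print(s["time"],s["eef_pos"],s["tcp_rot"],s["contact_force"],s["wrist_torque"])
cv2.imwrite("pics/w2.png",np.hstack([cv2.resize(x[:,:,::-1],(400,400),interpolation=cv2.INTER_AREA) for x in (d["color"][200:420,170:390],t[60:280,340:560])]))
```

```text
5.05 [0.48376205 0.22498173 0.20011801] [0.63601076 0.77167453 0.00238777 0.00173803] [ 0.64466594  0.58170651 -1.52400864] [ 0.02598196 -0.02736617  0.06300304]
```

View pics/w2.png

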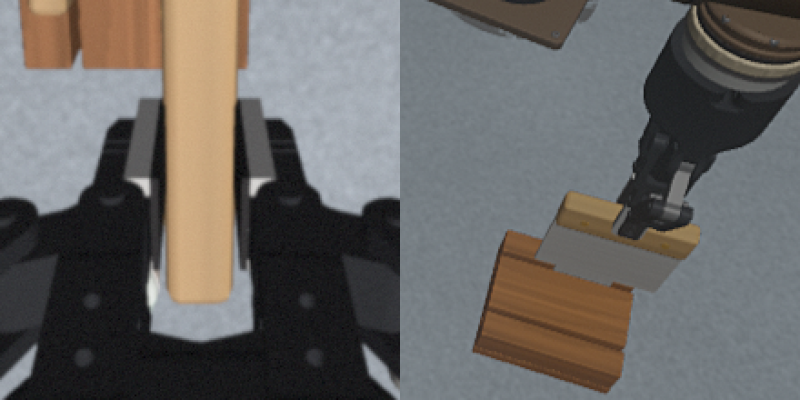

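The scraper is held square between the pads, its top's near end at crop (200,300), which is image (280,365). Next I work out its offset in the gripper and the shift to the vise.

Run:
```python
from h import *; import pickle
s,d=pickle.load(open("w2.pkl","rb")); T=d["T_tool_cam"]
c=d["color"].astype(int); col=c[:,285]; 
# wood rows along cols 275..285
m=(c[...,0]-c[...,2]>45)&(c[...,0]>150); print("rows",[ (np.where(m[:,k])[0].min(),np.where(m[:,k])[0].max()) for k in (272,280,288)])
for r in (60,100,365): print(r,np.where(m[r,200:360])[0][[0,-1]]+200)
print(ray(d,[[280,364]],T[:3,:3],T[:3,3],-.032))
Rt=R.from_quat(s["tcp_rot"]).as_matrix();print(np.degrees(np.arctan2(Rt[1,0],Rt[0,0])),Rt[:,2])
```

```text
rows [(np.int64(109), np.int64(366)), (np.int64(168), np.int64(366)), (np.int64(108), np.int64(366))]Traceback (most recent call last):
  File "<stdin>", line 6, in <module>
IndexError: index 0 is out of bounds for axis 0 with size 0
```

Run:
```python
from h import *; import pickle
s,d=pickle.load(open("w2.pkl","rb")); T=d["T_tool_cam"]
print(ray(d,[[280,365]],T[:3,:3],T[:3,3],-.032))
Rt=R.from_quat(s["tcp_rot"]).as_matrix();print(np.degrees(np.arctan2(Rt[1,0],Rt[0,0])),Rt[:,2])
```

```text
[[-0.04180973  0.00015168 -0.032     ]]
101.00966539923836 [ 0.00571969  0.00147435 -0.99998256]
```

Emit:
move_arm --plan '[0, -15, 10, 0, 0, -1, 8, 0, -35, 10, 0, 0, -1, 8, 1, -45, 10, 0, 0, -1, 8, 1, -48, 10, 0, 0, -1, 8, 1, -48, 10, 0, 0, -1, 8, 1, -48, 0, 0, 0, -1, 8, 1, -48, 0, 0, 0, -1, 8, 1, -48, 0, 0, 0, -1, 8, 1, -48, 0, 0, 0, -1, 8, 1, -45, 0, 0, 0, -1.2, 8, 1, -35, 0, 0, 0, 0, 8, 0, -24.5, 0, 0, 0, 0, 8]'

```text
time: 6.35
eef_pos: [0.4896, -0.2658, 0.2441]
tcp_rot: [0.703, 0.711, -0.001, -0.002]
contact_force: [0.8, 0.9, -1.4]
opening: 0.188
finger_force: 50.6
```

Emit:
move_arm --plan '[0, 0, 0, 0, 0, 0, 8, 0, 0, 0, 0, 0, 0, 8]'

```text
time: 6.55
eef_pos: [0.4902, -0.2632, 0.2442]
tcp_rot: [0.703, 0.711, -0.0, -0.002]
contact_force: [0.3, 0.2, -2.0]
opening: 0.188
finger_force: 50.6
```

Run:
```python
from plant import ctrl,cams
import cv2,pickle,numpy as np
s=ctrl.get_state(); d=cams.read_camera("wrist"); pickle.dump((s,d),open("w3.pkl","wb"))
print(s["time"],s["eef_pos"],s["tcp_rot"],s["contact_force"])
cv2.imwrite("pics/w3.png",cv2.resize(d["color"][:,:,::-1],(800,600),interpolation=cv2.INTER_CUBIC))
```

```text
6.55 [ 0.49015026 -0.26321711  0.24423852] [ 7.02965421e-01  7.11221960e-01 -7.07199788e-05 -1.71316903e-03] [ 0.25990588  0.24521033 -2.04215325]
```

View pics/w3.png

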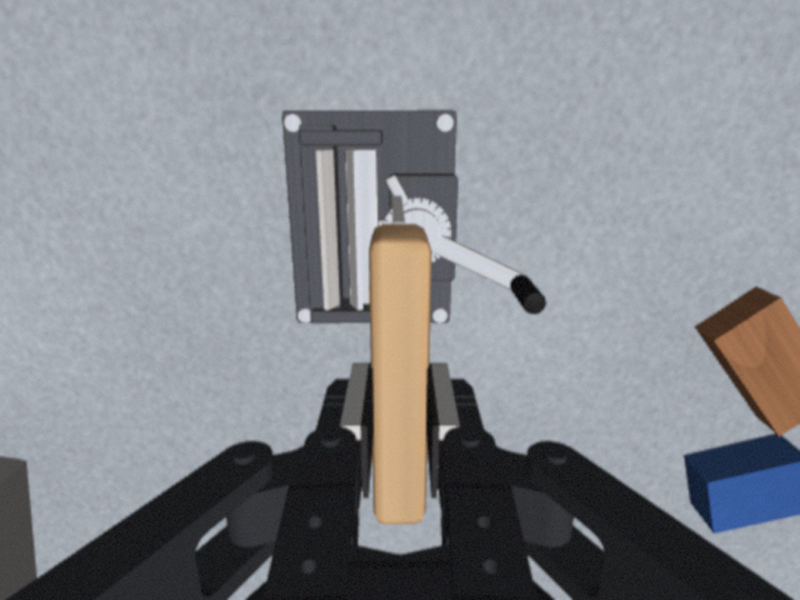

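The vise is in full view: slot gap between the lips near column 342, rows 150-308; screws at (292,122), (445,122), (305,315), (440,315). The grip top runs from row 240 to row 522. Enlarging.

Run:
```python
import cv2,pickle
s,d=pickle.load(open("w3.pkl","rb"))
cv2.imwrite("pics/c3.png",cv2.resize(d["color"][75:235,195:325,::-1],(650,800))[:600] if 0 else cv2.resize(d["color"][75:225,195:325,::-1],(520,600),interpolation=cv2.INTER_CUBIC))
```

```text
(no output)
```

View pics/c3.png

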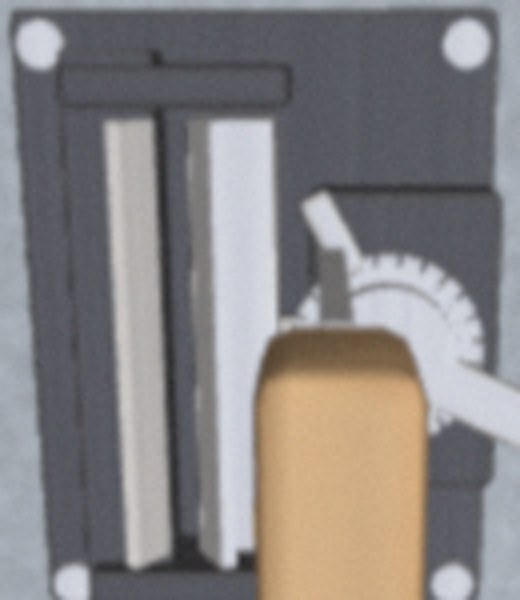

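Run:
```python
from h import *; import pickle
np.set_printoptions(precision=4,suppress=True)
s,d=pickle.load(open("w3.pkl","rb")); T=d["T_tool_cam"]
C=lambda p:np.array(p)/4+[195,75]-.4
w=lambda p,z:wrist(d,s,C(p),z)[:,:2]
print("lip-4",w([[155,120],[171,560]],.045).tolist()); print("lip-11",w([[105,120],[127,567]],.057).tolist())
print("jaw+4",w([[188,122],[201,500]],.045).tolist()); print("jaw+11",w([[210,122],[221,500]],.057).tolist())
v=w([[40,44],[466,43],[73,582],[453,583]],.021);print("screws",v.tolist(),v.mean(0))
print("endblock inner top", w([[170,105],[170,570]],.054).tolist())
print("grip ends tool",ray(d,[[280,366],[280,166]],T[:3,:3],T[:3,3],-.032).tolist())
Rt=R.from_quat(s["tcp_rot"]).as_matrix();print(np.degrees(np.arctan2(Rt[1,0],Rt[0,0])),Rt[:,2])
```

```text
lip-4 [[0.4423235868838584, -0.19937204896320496], [0.4431655173871846, -0.31723280714713925]]
lip-11 [[0.4317531521380161, -0.19889340548384224], [0.43280513889351785, -0.3148624850885377]]
jaw+4 [[0.45059437175512274, -0.1997598919215168], [0.4518532155530545, -0.2995856638309735]]
jaw+11 [[0.45722334748402105, -0.1990649617664377], [0.45839521855970194, -0.2955744050087389]]
screws [[0.40950662016639583, -0.18166548140441155], [0.521592965730662, -0.1801277452099441], [0.41070446196284954, -0.3336617090444122], [0.5238743344259524, -0.33255039829589395]] [ 0.4664 -0.257 ]
endblock inner top [[0.4472630296988941, -0.1953358617397522], [0.4439675848364081, -0.31673812481534336]]
grip ends tool [[-0.04243328859045248, 2.7167490246777018e-05, -0.032], [0.05345401366683199, -2.56781141578621e-06, -0.032]]
90.66885151472304 [-0.0025  0.0023 -1.    ]
```

Emit:
move_arm --plan '[-10, 0, 0, 0, 0, 0, 8, -18, 1, 0, 0, 0, 0, 8, -15, 0, -10, 0, 0, 0, 8, 0, 0, -30, 0, 0, 0, 8, 0, 0, -35, 0, 0, 0, 8, 0, 0, -30, 0, 0, 0, 8, 0, 0, -15, 0, 0, 0, 8, 0, 0, -4, 0, 0, 0, 8, 0, 0, 0, 0, 0, 0, 8, 0, 0, 0, 0, 0, 0, 8]'

```text
time: 7.6
eef_pos: [0.4494, -0.2628, 0.1234]
tcp_rot: [0.702, 0.712, 0.0, 0.002]
contact_force: [0.0, -0.6, -1.1]
opening: 0.188
finger_force: 50.6
```

Run:
```python
from plant import ctrl,cams
import cv2,pickle,numpy as np
P=[]
for i in range(3):
    s=ctrl.get_state(); d=cams.read_camera("wrist"); P.append(s["eef_pos"]); print(s["eef_pos"],s["tcp_rot"],s["contact_force"])
pickle.dump((s,d),open("w4.pkl","wb"))
t=cams.read_camera("scene")["color"]
cv2.imwrite("pics/w4.png",np.hstack([cv2.resize(x[:,:,::-1],(400,400),interpolation=cv2.INTER_CUBIC) for x in (d["color"][30:230,180:380],t[60:200,120:260])]))
```

```text
[ 0.44942743 -0.26277879  0.12339459] [7.02114851e-01 7.12061648e-01 7.46104642e-05 1.71480169e-03] [ 0.00156887 -0.55303696 -1.1417719 ]
[ 0.44947908 -0.26286971  0.12349878] [7.02154356e-01 7.12022351e-01 8.73781455e-05 1.85063830e-03] [-0.26056694 -0.43990621 -1.0738467 ]
[ 0.44939996 -0.26284211  0.12339202] [7.02188046e-01 7.11989353e-01 9.58440926e-05 1.76083440e-03] [-0.23779578 -0.02335659 -1.33156004]
```

View pics/w4.png

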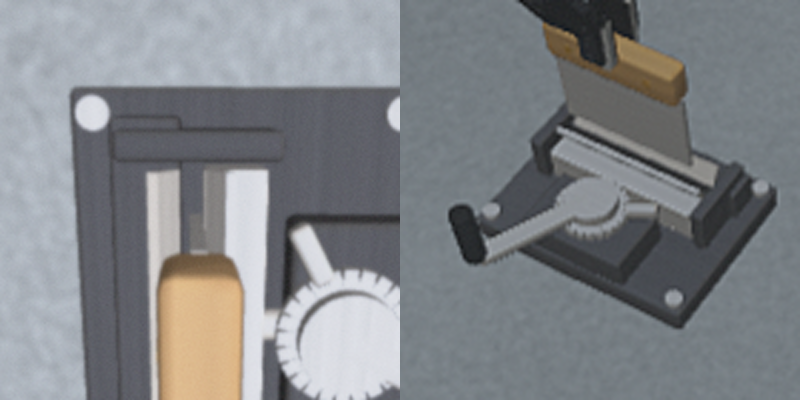

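Emit:
move_arm --plan '[-2.3, 0, 0, 0, 0, 0, 8, 0, 0, -6, 0, 0, 0, 8, 0, 0, -6, 0, 0, 0, 8, 0, 0, -5, 0, 0, 0, 8, 0, 0, 0, 0, 0, 0, 8, 0, 0, 0, 0, 0, 0, 8]'

```text
time: 8.4
eef_pos: [0.4458, -0.2619, 0.104]
tcp_rot: [0.702, 0.712, -0.0, -0.001]
contact_force: [-0.3, 0.7, -1.1]
opening: 0.195
finger_force: 50.6
```

Emit:
move_arm --plan '[1.2, 0, 0, 0, 0, 0, 8, 0, 0, 0, 0, 0, 0, 8]'

```text
time: 8.6
eef_pos: [0.4475, -0.2621, 0.1047]
tcp_rot: [0.702, 0.712, 0.0, 0.0]
contact_force: [0.7, 0.7, -2.5]
opening: 0.192
finger_force: 50.6
```

Emit:
move_arm --plan '[0, 0, -2, 0, 0, 0, 8, 0, 0, -2, 0, 0, 0, 8, 0, 0, -2, 0, 0, 0, 8, 0, 0, 0, 0, 0, 0, 8]'

```text
time: 9.0
eef_pos: [0.447, -0.2618, 0.0979]
tcp_rot: [0.702, 0.712, -0.0, -0.0]
contact_force: [-0.3, 0.8, -1.9]
opening: 0.19
finger_force: 50.6
```

Emit:
move_arm --plan '[0, 0, -3, 0, 0, 0, 8, 0, 0, -3, 0, 0, 0, 8, 0, 0, -3, 0, 0, 0, 8, 0, 0, -3, 0, 0, 0, 8, 0, 0, -2, 0, 0, 0, 8, 0, 0, 0, 0, 0, 0, 8]'

```text
time: 9.6
eef_pos: [0.447, -0.2618, 0.0839]
tcp_rot: [0.702, 0.712, -0.0, -0.0]
contact_force: [0.4, -0.1, -1.0]
opening: 0.193
finger_force: 50.6
```

Emit:
move_arm --plan '[0, 0, -1, 0, 0, 0, 8, 0, 0, -1, 0, 0, 0, 8, 0, 0, -1, 0, 0, 0, 8, 0, 0, 0, 0, 0, 0, 8]'

```text
time: 10.0
eef_pos: [0.4472, -0.262, 0.0813]
tcp_rot: [0.702, 0.712, -0.0, -0.0]
contact_force: [-0.5, -0.8, -1.8]
opening: 0.194
finger_force: 50.6
```

Emit:
move_arm --plan '[0, 0, -1, 0, 0, 0, 8, 0, 0, -1, 0, 0, 0, 8, 0, 0, 0, 0, 0, 0, 8]'

```text
time: 10.3
eef_pos: [0.4471, -0.2619, 0.0792]
tcp_rot: [0.702, 0.712, -0.0, -0.0]
contact_force: [0.0, -0.0, -1.8]
opening: 0.188
finger_force: 50.6
```

Emit:
move_arm --plan '[0, 0, -1, 0, 0, 0, 8, 0, 0, 0, 0, 0, 0, 8]'

```text
time: 10.5
eef_pos: [0.4472, -0.262, 0.0783]
tcp_rot: [0.702, 0.712, -0.0, -0.0]
contact_force: [0.4, 0.1, -2.6]
opening: 0.187
finger_force: 50.6
```

Emit:
move_arm --plan '[0, 0, -1, 0, 0, 0, 8, 0, 0, 0, 0, 0, 0, 8]'

```text
time: 10.7
eef_pos: [0.4474, -0.2622, 0.0777]
tcp_rot: [0.702, 0.712, -0.0, 0.0]
contact_force: [-0.1, -0.1, -0.9]
opening: 0.191
finger_force: 50.8
```

Emit:
move_arm --plan '[0, 0, -0.7, 0, 0, 0, 8, 0, 0, 0, 0, 0, 0, 8]'

```text
time: 10.9
eef_pos: [0.4476, -0.2622, 0.0776]
tcp_rot: [0.702, 0.712, 0.0, 0.0]
contact_force: [-0.6, 0.0, 4.4]
opening: 0.191
finger_force: 51.3
```

Emit:
move_arm --plan '[0, 0, -0.7, 0, 0, 0, 8, 0, 0, 0, 0, 0, 0, 8]'

```text
time: 11.1
eef_pos: [0.4479, -0.2623, 0.0776]
tcp_rot: [0.702, 0.712, 0.0, 0.0]
contact_force: [-1.7, 1.8, 7.2]
opening: 0.192
finger_force: 51.8
```

The edge stands on the floor: contact at z 0.0776, matching the 0.0775 expected. I open the fingers, then rise clear.

Emit:
move_arm --plan '[0, 0, 0, 0, 0, 0, 20, 0, 0, 0, 0, 0, 0, 24, 0, 0, 0, 0, 0, 0, 30, 0, 0, 0, 0, 0, 0, 40, 0, 0, 0, 0, 0, 0, 40, 0, 0, 0, 0, 0, 0, 40]'

```text
time: 11.7
eef_pos: [0.4472, -0.262, 0.0759]
tcp_rot: [0.702, 0.712, -0.0, -0.0]
contact_force: [-0.1, 0.5, -0.6]
opening: 0.472
finger_force: 0.0
```

Emit:
move_arm --plan '[0, 0, 5, 0, 0, 0, 40, 0, 0, 15, 0, 0, 0, 40, 0, 0, 30, 0, 0, 0, 40, 0, 0, 40, 0, 0, 0, 40, 0, 0, 40, 0, 0, 0, 40, 0, 0, 20, 0, 0, 0, 40, 0, 0, 0, 0, 0, 0, 40, 0, 0, 0, 0, 0, 0, 40]'

```text
time: 12.5
eef_pos: [0.4471, -0.2619, 0.2258]
tcp_rot: [0.702, 0.712, 0.0, 0.0]
contact_force: [1.2, 0.6, 0.1]
opening: 0.467
finger_force: 0.0
```

Run:
```python
from plant import ctrl,cams
import cv2,pickle,numpy as np
s=ctrl.get_state(); d=cams.read_camera("wrist")
pickle.dump((s,d),open("w5.pkl","wb")); print(s["eef_pos"],s["tcp_rot"],s["contact_force"],s["qpos"])
t=cams.read_camera("scene")["color"]
cv2.imwrite("pics/w5.png",np.hstack([cv2.resize(x[:,:,::-1],(400,400),interpolation=cv2.INTER_CUBIC) for x in (d["color"][60:260,190:390],t[60:200,120:260])]))
```

```text
[ 0.44712218 -0.26188419  0.2258469 ] [7.02237354e-01 7.11942899e-01 6.40039372e-06 8.30829022e-05] [1.23378377 0.60035639 0.09027166] [-7.25823716e-01 -7.60006416e-02  1.94145668e+00  4.20985257e-06
  1.27597000e+00 -7.39550759e-01]
```

View pics/w5.png

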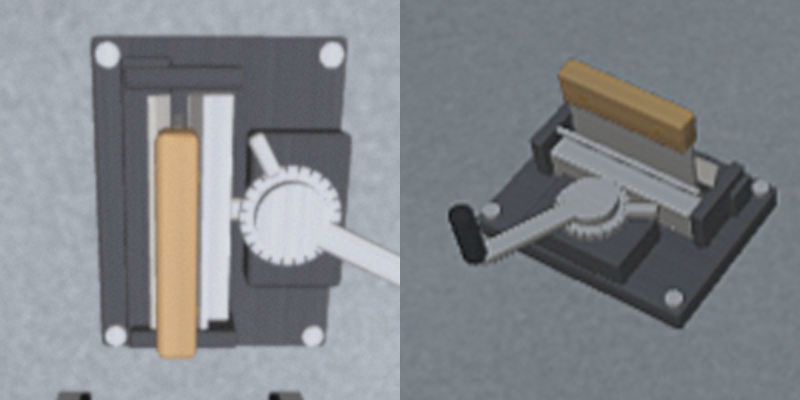

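The scraper stands upright in the slot, clear of the gripper, with the lever at rest. Next I line up over the post, with the closing line along the arc's tangent.

Emit:
move_arm --plan '[11, -2.6, 0, 0, 0, -8.5, 40, 11, -2.6, 0, 0, 0, -8.5, 40, 11, -2.6, 0, 0, 0, -8.5, 40, 11, -2.6, 0, 0, 0, -8.5, 40, 11, -2.6, 0, 0, 0, -8.5, 40, 11, -2.6, 0, 0, 0, -8.5, 40, 11, -2.6, 0, 0, 0, -8.5, 40, 11, -2.6, 0, 0, 0, -8.5, 40, 11, -2.6, 0, 0, 0, -8.5, 40, 11, -2.6, 0, 0, 0, -8.5, 40, 11, -2.6, 0, 0, 0, -8.5, 40, 11, -2.6, 0, 0, 0, -8.5, 40]'

```text
time: 13.8
eef_pos: [0.5788, -0.2927, 0.2231]
tcp_rot: [0.995, -0.101, -0.002, -0.001]
contact_force: [0.3, -0.3, -0.2]
opening: 0.47
finger_force: 0.0
```

Emit:
move_arm --plan '[0, 0, 0, 0, 0, -8.5, 40, 0, 0, 0, 0, 0, -5, 40, 0, 0, 0, 0, 0, 0, 40, 0, 0, 0, 0, 0, 0, 40]'

```text
time: 14.2
eef_pos: [0.5786, -0.2928, 0.2241]
tcp_rot: [0.977, -0.213, -0.001, -0.001]
contact_force: [-0.2, 0.5, 0.1]
opening: 0.469
finger_force: 0.0
```

Run:
```python
from plant import ctrl,cams
from h import *
import cv2,pickle
s0,d0=pickle.load(open("w3.pkl","rb")); print("post w3",wrist(d0,s0,[[535*.7,301*.7]],.102))
s=ctrl.get_state(); d=cams.read_camera("wrist"); pickle.dump((s,d),open("w6.pkl","wb"))
Rt=R.from_quat(s["tcp_rot"]).as_matrix();print(s["eef_pos"],np.degrees(np.arctan2(Rt[1,0],Rt[0,0])),Rt[:,2],s["contact_force"],s["qpos"])
cv2.imwrite("pics/w6.png",cv2.resize(d["color"][:,:,::-1],(800,600),interpolation=cv2.INTER_CUBIC))
```

```text
post w3 [[ 0.57833305 -0.29022285  0.102     ]]
[ 0.57862789 -0.29282496  0.22410787] -24.60849879504738 [-0.00248055  0.00182301 -0.99999526] [-0.19863791  0.4663709   0.13576946] [-6.24725529e-01  2.20752345e-01  1.63046967e+00  2.89795805e-05
  1.29344891e+00  1.37556309e+00]
```

View pics/w6.png

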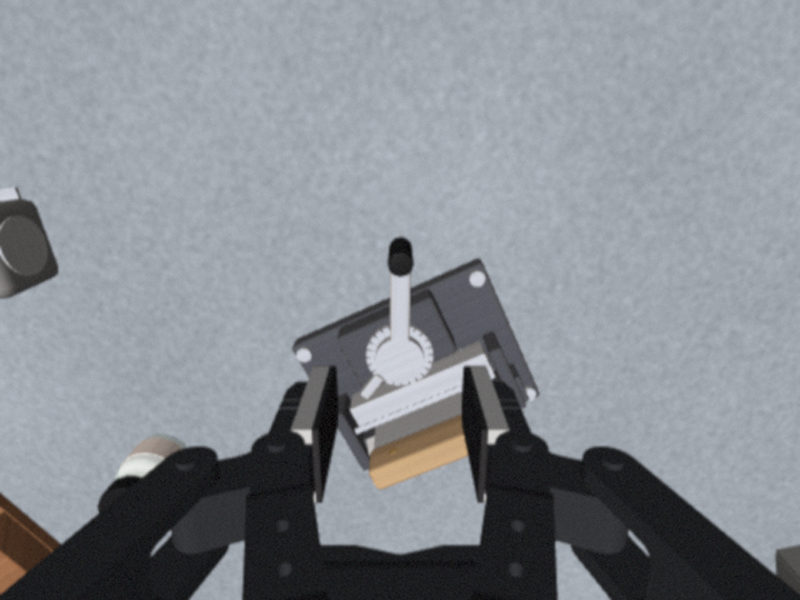

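The post's top sits at (400,264), centred between the fingers, with the lever along the tool's x axis. Descending to grip it.

Emit:
move_arm --plan '[0, 0, -40, 0, 0, 0, 40, 0, 0, -45, 0, 0, 0, 40, 0, 0, -40, 0, 0, 0, 40, 0, 0, -20, 0, 0, 0, 40, 0, 0, -8, 0, 0, 0, 40, 0, 0, 0, 0, 0, 0, 40, 0, 0, 0, 0, 0, 0, 40]'

```text
time: 14.95
eef_pos: [0.5803, -0.2939, 0.0747]
tcp_rot: [0.977, -0.214, 0.001, 0.001]
contact_force: [-0.3, -0.0, 0.4]
opening: 0.468
finger_force: 0.0
```

Emit:
move_arm --plan '[0, 0, 0, 0, 0, 0, 8, 0, 0, 0, 0, 0, 0, 8, 0, 0, 0, 0, 0, 0, 8, 0, 0, 0, 0, 0, 0, 8, 0, 0, 0, 0, 0, 0, 8, 0, 0, 0, 0, 0, 0, 8, 0, 0, 0, 0, 0, 0, 8, 0, 0, 0, 0, 0, 0, 8]' --newtons 30

```text
time: 15.75
eef_pos: [0.5804, -0.2941, 0.0752]
tcp_rot: [0.977, -0.214, 0.002, 0.001]
contact_force: [-0.6, 0.3, 6.2]
opening: 0.161
finger_force: 29.4
```

Emit:
move_arm --plan '[1.75, 3.9, 0, 0, 0, 2.86, 8, 0, 0, 0, 0, 0, 0, 8]'

```text
time: 15.95
eef_pos: [0.5819, -0.2908, 0.0752]
tcp_rot: [0.982, -0.189, 0.001, 0.002]
contact_force: [-2.4, -1.9, 6.0]
opening: 0.158
finger_force: 29.5
```

Emit:
move_arm --plan '[1.55, 3.95, 0, 0, 0, 2.86, 8, 0, 0, 0, 0, 0, 0, 8]'

```text
time: 16.15
eef_pos: [0.5831, -0.2877, 0.0752]
tcp_rot: [0.986, -0.164, 0.001, 0.003]
contact_force: [-2.6, -4.9, 5.2]
opening: 0.162
finger_force: 29.5
```

Emit:
move_arm --plan '[1.35, 4, 0, 0, 0, 2.86, 8, 0, 0, 0, 0, 0, 0, 8]'

```text
time: 16.35
eef_pos: [0.5844, -0.2839, 0.0752]
tcp_rot: [0.99, -0.14, 0.001, 0.003]
contact_force: [-2.9, -4.8, 5.4]
opening: 0.156
finger_force: 29.5
```

Emit:
move_arm --plan '[1.15, 4.1, 0, 0, 0, 2.86, 8, 0, 0, 0, 0, 0, 0, 8]'

```text
time: 16.55
eef_pos: [0.5858, -0.2788, 0.0752]
tcp_rot: [0.993, -0.115, 0.001, 0.002]
contact_force: [-0.9, -1.7, 5.1]
opening: 0.16
finger_force: 29.5
```

The first click is felt: the force rose to about 5.5 N and fell to about 2 N, with the lever near 0.19 rad. On to the second.

Emit:
move_arm --plan '[0.95, 4.15, 0, 0, 0, 2.86, 8, 0, 0, 0, 0, 0, 0, 8]'

```text
time: 16.75
eef_pos: [0.5868, -0.2748, 0.0752]
tcp_rot: [0.996, -0.09, 0.001, 0.002]
contact_force: [-1.8, -3.4, 5.5]
opening: 0.162
finger_force: 29.5
```

Emit:
move_arm --plan '[0.7, 4.2, 0, 0, 0, 2.86, 8, 0, 0, 0, 0, 0, 0, 8]'

```text
time: 16.95
eef_pos: [0.5874, -0.2715, 0.0753]
tcp_rot: [0.998, -0.065, 0.001, 0.003]
contact_force: [-2.1, -5.3, 4.0]
opening: 0.16
finger_force: 29.4
```

Emit:
move_arm --plan '[0.5, 4.2, 0, 0, 0, 2.86, 8, 0, 0, 0, 0, 0, 0, 8]'

```text
time: 17.15
eef_pos: [0.588, -0.2676, 0.0753]
tcp_rot: [0.999, -0.04, 0.001, 0.003]
contact_force: [-2.8, -6.1, 2.7]
opening: 0.16
finger_force: 29.4
```

Emit:
move_arm --plan '[0.3, 4.25, 0, 0, 0, 2.86, 8, 0, 0, 0, 0, 0, 0, 8]'

```text
time: 17.35
eef_pos: [0.5884, -0.2624, 0.0752]
tcp_rot: [1.0, -0.016, 0.001, 0.002]
contact_force: [-1.6, -3.7, 6.0]
opening: 0.16
finger_force: 29.5
```

The second click is felt: the force peaked at about 6.5 N and dropped to about 4 N. On to the third.

Emit:
move_arm --plan '[0.1, 4.25, 0, 0, 0, 2.86, 8, 0, 0, 0, 0, 0, 0, 8]'

```text
time: 17.55
eef_pos: [0.5886, -0.2581, 0.0752]
tcp_rot: [1.0, 0.009, 0.001, 0.002]
contact_force: [-1.9, -4.1, 6.1]
opening: 0.155
finger_force: 29.5
```

Emit:
move_arm --plan '[-0.1, 4.25, 0, 0, 0, 2.86, 8, 0, 0, 0, 0, 0, 0, 8]'

```text
time: 17.75
eef_pos: [0.5886, -0.2548, 0.0753]
tcp_rot: [0.999, 0.034, 0.002, 0.003]
contact_force: [-1.5, -7.0, 4.1]
opening: 0.158
finger_force: 29.4
```

Emit:
move_arm --plan '[-0.35, 4.25, 0, 0, 0, 2.86, 8, 0, 0, 0, 0, 0, 0, 8]'

```text
time: 17.95
eef_pos: [0.5884, -0.2511, 0.0753]
tcp_rot: [0.998, 0.059, 0.002, 0.004]
contact_force: [-1.0, -5.9, 2.9]
opening: 0.159
finger_force: 29.4
```

Emit:
move_arm --plan '[-0.25, 2.1, 0, 0, 0, 1.43, 8, 0, 0, 0, 0, 0, 0, 8]'

```text
time: 18.15
eef_pos: [0.5882, -0.249, 0.0752]
tcp_rot: [0.997, 0.071, 0.002, 0.004]
contact_force: [-0.2, -7.4, 4.1]
opening: 0.159
finger_force: 29.4
```

Emit:
move_arm --plan '[-0.3, 2.1, 0, 0, 0, 1.43, 8, 0, 0, 0, 0, 0, 0, 8]'

```text
time: 18.35
eef_pos: [0.5879, -0.2464, 0.0753]
tcp_rot: [0.996, 0.084, 0.002, 0.003]
contact_force: [-0.2, -5.2, 4.1]
opening: 0.16
finger_force: 29.5
```

Emit:
move_arm --plan '[-0.2, 1.5, 0, 0, 0, 1, 8, 0, 0, 0, 0, 0, 0, 8]'

```text
time: 18.55
eef_pos: [0.5876, -0.2444, 0.0752]
tcp_rot: [0.996, 0.092, 0.002, 0.003]
contact_force: [-0.6, -4.6, 5.4]
opening: 0.156
finger_force: 29.6
```

Run:
```python
from plant import ctrl,cams
import cv2,numpy as np,pickle
for i in range(4):
    t=cams.read_camera("top"); s=ctrl.get_state(); print(s["time"],s["eef_pos"],s["contact_force"],s["finger_force"])
c=cams.read_camera("scene")["color"]
f=lambda x:cv2.resize(x[:,:,::-1],(400,400),interpolation=cv2.INTER_CUBIC)
cv2.imwrite("pics/end.png",np.hstack([f(t["color"][180:300,340:460]),f(c[60:200,110:250])]))
```

```text
18.6 [ 0.58762047 -0.24439118  0.07523092] [-1.36822043 -4.47610776  5.5947206 ] 29.552161395549774
18.65 [ 0.58760724 -0.24440366  0.07523212] [-0.40843889 -4.6422513   5.25745094] 29.552897214889526
18.7 [ 0.58761159 -0.24437725  0.07522195] [-0.41683658 -4.76053862  6.30252552] 29.552599489688873
18.75 [ 0.58763863 -0.24441906  0.07525258] [-0.36895137 -4.91184386  5.86144418] 29.55299824476242
```

View pics/end.png

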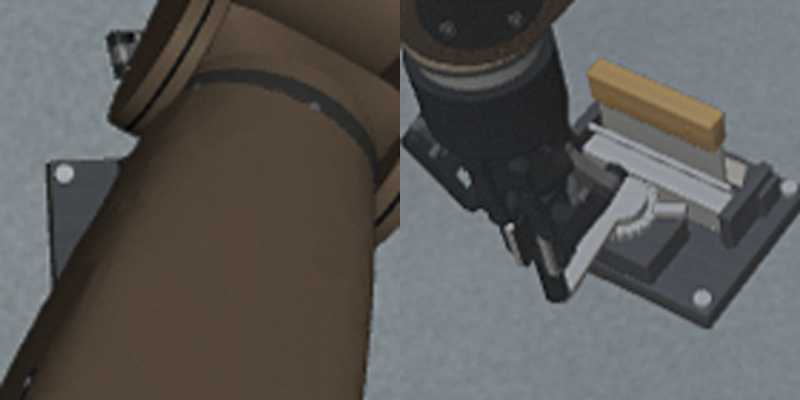

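The post is held at the third click: about 0.60 rad along the arc, with the force past its peak and steady. The scraper stands upright at (655,100), clear of the gripper.

```bash
python3 -c "
from plant import order
print(order.sign_off())"
```

```text
the job is handed in; nothing more can be done
None
```

The job is handed in: the wide scraper stands in the vise slot, let go, and the gripper holds the lever at the third click (about 0.60 rad, worked out from the arm's pose and the force drop). The hand-in gave no verdict.

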